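Seat the rivet anvil and index the swing-arm carriage

TASK

First seat the copper rivet anvil, base down, flat and square in the pocket of the green carriage on the iron swing arm. Then pull up the red locking plunger, slide the carriage exactly one hole further out along the bar (away from the hinge post) and let the pin go fully home in that hole, with the anvil still seated. Finish while still holding the red knob in the gripper, pin home, and leave the lantern top, riveting set, brass hinge and soap dish where they lie.

Things in the scene. Friction and masses are not known exactly. Their poses are not given: they have to be found in the camera images.
- anvil_center (a point): Centre of the loose copper rivet anvil (about 0.4 to 0.65 kg), 28 mm above its underside; z up. Foot 36 (its x) by 50 (its y) by 14 mm high, on it a block 24 (x) by 40 (y) by 42 mm high; a half turn about z looks the same. Stands upright on the bench. Grip it with the fingertips 16 mm or more above its underside to clear the pocket walls.
- pocket (a point): Centre of the floor of the steel pocket on the green carriage, 84 mm above the bench. Inside 40 (its x) by 54 mm (its y), 2 mm play round the anvil's foot; walls 5 mm thick, 12 mm high, mouth bevelled. Moves with the carriage: z up, -y points outward along the bar, the way it slides; the knob's axis is 100 mm off in +y. The seated anvil's y lies along this y, either way round.
- knob: Red upright cylindrical plunger knob, 22 mm diameter, 40 mm tall; origin at its centre, 116 mm above the bench with the pin home; same axes as the pocket. A steel collar 34 mm across ends 4 mm below it. It moves up with the plunger and sideways with the carriage. The pocket wall is 57 mm from its side, the hinge post over 100 mm.
- plunger (a joint): Pull height of the spring lock plunger (m): 0 = pin fully home, 10 mm down in a hole; about 0.010 = pin riding on the bar's top between holes; 0.018 = top of travel. The spring always presses down, 4.5 N at 0 to 7.2 N at 0.018. The carriage slides only with the plunger above 0.010.
- carriage (a joint): Position of the carriage along the bar in m, growing outward, away from the hinge post: 0 = the hole it starts locked in; holes are 0.050 apart (-0.05, 0, 0.05, 0.10), each with about 1.5 mm play either way. Sliding friction is about 2.5 N. It can be pulled along by the knob.
- swing_arm: The fixed iron swing arm, hinge clamped. Origin at the foot of the hinge post on the bench (post 104 mm tall, foot 96 mm across). The bar runs level from the post along this frame's -y for 424 mm, 30 mm wide, from 50 to 74 mm above the bench. With the carriage (46 mm wide) at 0 the knob is 150 mm and the pocket 250 mm from the post axis.
- lantern_top: Bystander: hammered copper lantern top, a cone 116 mm across and 92 mm tall, origin at the centre of its underside.
- rivet_set: Bystander: steel riveting set, a rod 75 mm long and 18 mm thick lying along its x; origin under its middle.
- brass_hinge: Bystander: open brass hinge lying flat, 72 by 60 mm, 8 mm high; origin at the centre of its underside.
- soap_dish: Bystander: round polished copper soap dish 112 mm across, 22 mm high; origin at the centre of its underside.
Not all that is in view belongs to the job. There is more than one size of the part that bears anvil_center; the job needs the middle-sized.

How it is judged:
By the outcome, as a careful person would: the job done as asked, in the order asked, and still so for the second after the job is handed in, while the arm keeps its last pose, push and grip.
It also fails if it takes over 51 s, if anything falls off the work surface, if the arm or the gripper's body presses on something with over 40 N, if the wrist force passes 120 N, or if a joint passes its speed limit or range.

ROBOT

A 7-joint arm with a two-finger parallel gripper is mounted at the origin on the work surface. World frame = base frame: x ahead of the robot, y to its left, z up, the work surface at z = 0. Lengths are in m, angles in rad, forces in N, time in s.
With the tool pointing down it reaches from about 0.4 to 0.75 m from the base axis. Payload 19.5 kg.
Tool frame: the origin (TCP) lies between the finger pads; the fingertips stand 8 mm ahead of it and the grasp point (between the pads) lies 11 mm behind it (bot.finger_overhang is the distance from the TCP to the fingertips, in m); y points along the fingers, z is the direction in which the jaws open and shut, and the axes are right-handed (so a half turn about y gives the same grasp; the last joint's range is limited). The gripper opens to 85 mm and grips with 20 to 120 N. Pads are 22 mm wide; open, the fingers measure 114 mm over their backs; the gripper's body (76 mm by 85 mm) begins 54 mm behind the grasp point. The pads swing forward as they close: fully open they stand 13 mm farther back than shut.
Start: joints at [1.268, 0.707, -0.028, 1.485, 0.022, 0.951, -0.075], TCP at [0.148, -0.556, 0.239] pointing down, gripper open.
Joint ranges: [-2.71, 2.71], [-0.32, 2.16], [-1.57, 1.52], [0, 2.45], [-1.46, 4.6], [0, 2.02], [-2.83, 2.83]. Speed limits (rad/s): [1.89, 1.89, 2.57, 2.57, 3.01, 3.01, 3.01].

INTERFACE

Orientations are given as a rotation vector (axis times angle).
In Python, from rig import bot, cams gives the robot as it stands. The module is installed in compiled form; this text tells all that it offers.
- The arm moves only by the tool jog_arm, never from a script. Its argument "series" is a list that holds one entry, the list of rows, each a list of 5 numbers: the closure, from -1 (fully open) to 1 (shut), then the shift along the tool's x, y, z as a fraction of full scale, then the turn about the tool's y as a fraction of full scale. A call has 1 to 10 rows; each row is the pose to reach, as a shift and turn from the pose measured when the call began, along the tool's axes at that moment; what a row does not reach only later rows make up. Full scale, the value 1, is 0.5 m for a shift and 2 rad for a turn. A row lasts 1/10 s, in which the tool goes at most 50 mm and 8.59 degrees, less where a joint would pass 70% of its speed; a pose out of reach is approached as far as the arm can. A call with a number of a shift or a turn outside -1 to 1 is refused whole. A call with a gripper value outside its range is refused whole. The fingers move at their own pace and stop on an object; "force" is the grip in N (left out, the last holds). Time passes only in rows, so rows that repeat a pose let the fingers close. It gives the time, the measured TCP pose, the force and the opening at its end, in the units of the state.
- bot.read_state(): the state, without advancing time (a new reading comes with each control period).
- cams.camera(name): name is "scene" or "top" or "wrist"; returns a dict with "frame" (400x640x3 uint8, red, green, blue), "camera_matrix" (3x3 intrinsics, pixels), "rvec" (rotation vector, rad) and "tvec" (3), from world to camera coordinates, as OpenCV has them. Camera axes: x right, y down, z forward; pixel columns grow to the right and rows downward; lengths in m; the calibration is good to about 2 mm. The wrist camera is an equidistant fisheye: a pixel r from the principal point sees the ray r / f radians off the axis. A picture is of the moment at which its call begins. There is no depth.
- bot.finish_job(): hands the job in, once; it reports no verdict.
The state is a dict: "t": time; "q": joint angles; "joint_velocities": joint speeds; "effort": joint torques, N m; "tool_pos": TCP position; "eef_rot": TCP orientation; "force": force on the tool from outside, world axes, zero at the start; "ft_torque": the same for the moment, N m; "gripper_width": opening from 0.0 (shut) to 1.0 (fully open).
Only numpy, scipy, OpenCV 4.12 (cv2) and the standard library are available. Lean on these libraries where they do the work, as an engineer would, in place of code of your own. Each camera call takes 0.05 s, during which the arm holds its last target. There are 200 camera calls.

## Working session

There is one attempt and no reset: what is moved stays moved. The work goes in short steps, Python scripts to look and compute and a tool call to move; the robot and the scene stay as the last step left them, time stands still between calls to the robot, and variables do not carry over. Pictures are saved under pics/ and viewed, about 8 in all and at most 12, crops included, and the job is handed in when it is done.

Besides the shell and the picture viewer there is one more tool, called after ">>>" as name(argument=value, ...) on one line, values as JSON. jog_arm: Moves the arm, as the interface text tells. Its arguments: {"type":"object","properties":{"series":{"type":"array","items":{"type":"array","items":{"type":"array","items":{"type":"number","minimum":-1,"maximum":1}}}},"force":{"type":"number"}},"required":["series"]}

```bash
mkdir -p pics; cat > h.py <<'E'
import cv2,numpy as np
from rig import bot,cams
def snap(n,f):
    c=cams.camera(n); cv2.imwrite(f'pics/{f}.png',c['frame'][:,:,::-1]); np.savez(f'pics/{f}.npz',**c); return c
def load(f): return np.load(f'pics/{f}.npz')
def ray(c,uv,fish=False):
    K=c['camera_matrix'];R=cv2.Rodrigues(c['rvec'])[0]
    x=(uv[0]-K[0,2])/K[0,0];y=(uv[1]-K[1,2])/K[1,1]
    if fish:
        th=np.hypot(x,y); s=np.sin(th)/max(th,1e-9); d=np.array([x*s,y*s,np.cos(th)])
    else: d=np.array([x,y,1.])
    return -R.T@c['tvec'].ravel(), R.T@d
def at(c,uv,z,fish=False):
    o,d=ray(c,uv,fish); return o+d*(z-o[2])/d[2]
def proj(c,p,fish=False):
    K=c['camera_matrix'];q=cv2.Rodrigues(c['rvec'])[0]@np.array(p)+c['tvec'].ravel()
    if fish:
        r=np.hypot(q[0],q[1]);th=np.arctan2(r,q[2]);x,y=q[:2]/r*th
    else: x,y=q[:2]/q[2]
    return np.array([K[0,0]*x+K[0,2],K[1,1]*y+K[1,2]])
def tool(v):  # world shift -> tool axes, fraction
    s=bot.read_state();R=cv2.Rodrigues(np.array(s['eef_rot']))[0];return R.T@np.array(v)/0.5
E
python3 - <<'E'
from h import *
a=snap('top','t0');snap('scene','s0')
s=bot.read_state();print(s);print(cv2.Rodrigues(np.array(s['eef_rot']))[0].round(3))
for n in('t0','s0'):
  c=load(n);print(c['camera_matrix'],ray(c,(320,200)))
E
```

```text
{'t': 0.1, 'q': array([ 1.26831189,  0.70703292, -0.02759087,  1.48491973,  0.0220009 ,
        0.95094769, -0.07551835]), 'joint_velocities': array([ 0.00168784, -0.00197315, -0.00092892, -0.00044651,  0.00039304,
        0.00092349, -0.00115451]), 'effort': array([ 4.24678685e-03, -8.84286261e+01,  1.23771708e+00, -2.36453748e+01,
        1.71937281e-02,  4.95112079e-03,  2.08140405e-04]), 'tool_pos': array([ 0.14818593, -0.55534028,  0.23888662]), 'eef_rot': array([-0.27322538,  2.08343935, -2.08136219]), 'force': array([-0.13802654,  0.63445503,  0.83078271]), 'ft_torque': array([0.01832542, 0.00811565, 0.00283717]), 'gripper_width': 1.0001840988309705}
[[-0.966 -0.     0.258]
 [-0.258  0.001 -0.966]
 [ 0.    -1.    -0.001]]
[[466.46733183   0.         319.24640953]
 [  0.         466.46733183 190.14252786]
 [  0.           0.           1.        ]] (array([ 0.28769064, -0.02985254,  1.38437889]), array([ 0.16047763,  0.00283135, -0.98726293]))
[[502.05781226   0.         318.03450215]
 [  0.         502.05781226 207.45248044]
 [  0.           0.           1.        ]] (array([1.08990407, 0.60183807, 0.85254477]), array([-0.51573363, -0.56875412, -0.64091594]))
```

View pics/t0.png

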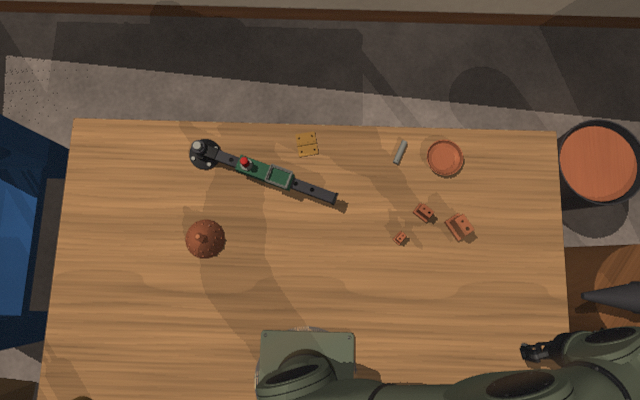

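View pics/s0.png

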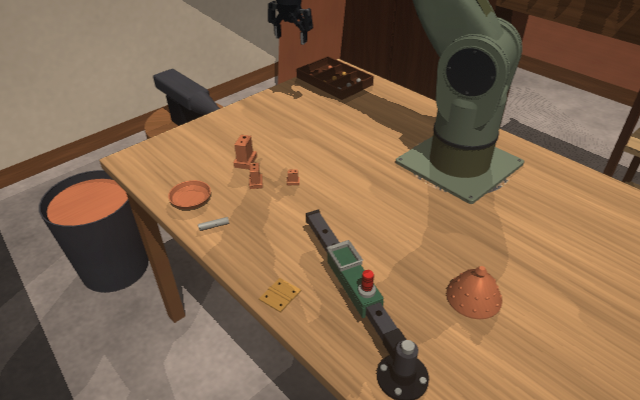

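Three anvil candidates in the top view: (400,238) small, (424,212) middle and (459,227) large. The middle one should fit, so I'll enlarge it, and the carriage too.

```bash
python3 - <<'E'
from h import *
t=cv2.imread('pics/t0.png')
a=cv2.resize(t[190:255,380:485],None,fx=7,fy=7,interpolation=cv2.INTER_CUBIC)[:,:735]
b=cv2.resize(t[135:215,185:355],None,fx=4.3,fy=4.3,interpolation=cv2.INTER_CUBIC)
im=np.zeros((600,735,3),np.uint8);im[:a.shape[0]][:]=0
a=cv2.resize(t[192:252,380:485],None,fx=5,fy=5,interpolation=cv2.INTER_CUBIC);b=cv2.resize(t[140:214,185:355],None,fx=4,fy=4,interpolation=cv2.INTER_CUBIC)
im[:300,:525]=a;im[300:596,:680]=b
cv2.imwrite('pics/c0.png',im)
c=load('t0')
for n,p in dict(M=(424,212),L=(459,227),S=(400,238)).items(): print(n,at(c,p,.028))
print('knob',at(c,(244,161),.136),'pocket',at(c,(279,176),.092),'post',at(c,(197,146),.104),'end',at(c,(337,200),.074))
E
```

```text
M [ 0.48109818 -0.33170409  0.028     ]
L [ 0.43985407 -0.43310964  0.028     ]
S [ 0.40302487 -0.26112184  0.028     ]
knob [0.593456   0.18589055 0.136     ] pocket [0.56335147 0.09187409 0.092     ] post [0.64132794 0.32738476 0.104     ] end [ 0.50204648 -0.07444735  0.074     ]
```

View pics/c0.png

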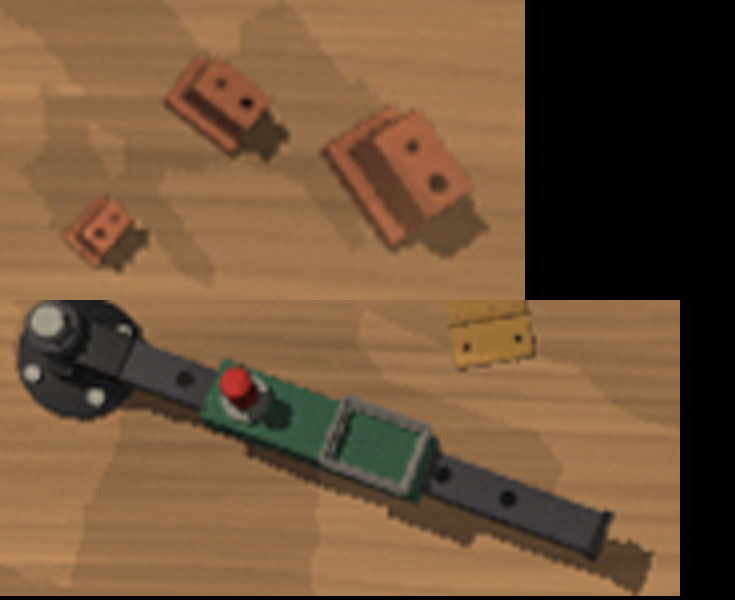

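The enlarged crop confirms it: the anvil at (424,212) is the middle-sized one, and its length runs down-right in the picture. Pocket corners and knob are clearly visible.

```bash
python3 - <<'E'
from h import *
c=load('t0')
A=lambda x,y,z:at(c,(x/5+380-.4,y/5+192-.4),z)[:2]
B=lambda x,y,z:at(c,(x/4+185-.4,(y-300)/4+140-.4),z)[:2]
f1,f2=A(166,100,.014),A(235,155,.014);print('foot edge',f1,f2,np.linalg.norm(f2-f1),np.degrees(np.arctan2(*(f2-f1)[::-1])))
h1,h2=A(221,84,.056),A(247,103,.056);print('holes',h1,h2,(h1+h2)/2,np.degrees(np.arctan2(*(h2-h1)[::-1])))
P=np.array([B(347,398,.096),B(437,432,.096),B(410,497,.096),B(320,465,.096)])
print('pocket',P.mean(0),np.linalg.norm(P-np.roll(P,-1,0),axis=1))
k=B(237,382,.136);p=B(45,322,.104);print('knob',k,'post',p,'end',B(600,533,.074))
for a,b in((p,k),(k,P.mean(0)),(p,P.mean(0))):print(np.linalg.norm(b-a),np.degrees(np.arctan2(*(b-a)[::-1])))
E
```

```text
foot edge [ 0.48335964 -0.30167094] [ 0.45176692 -0.34208632] 0.051298173152579604 -128.01475350275018
holes [ 0.4875316  -0.32503025] [ 0.47692883 -0.33981377] [ 0.48223022 -0.33242201] -125.64812922074027
pocket [0.56088207 0.09081166] [0.06868586 0.0502843  0.06771537 0.05178589]
knob [0.59599104 0.18644948] post [0.64387843 0.33085116] end [ 0.50805538 -0.0674842 ]
0.15213497045316896 -108.34687665934
0.10187851631782194 -110.15835889825898
0.2539829911357894 -109.07340296128561
```

```bash
python3 - <<'E'
from h import *
s=bot.read_state();print(tool(np.array([.482,-.332,.15])-s['tool_pos']))
E
```

```text
[-0.76022444  0.17799613 -0.25928819]
```

>>> jog_arm(series=[[[-1,-0.76,0,-0.26,-0.332],[-1,-0.76,0,-0.26,-0.332],[-1,-0.76,0,-0.26,-0.332],[-1,-0.76,0,-0.26,-0.332],[-1,-0.76,0,-0.26,-0.332],[-1,-0.76,0.178,-0.26,-0.332],[-1,-0.76,0.178,-0.26,-0.332],[-1,-0.76,0.178,-0.26,-0.332],[-1,-0.76,0.178,-0.26,-0.332],[-1,-0.76,0.178,-0.26,-0.332]]])

```text
t: 1.1
tool_pos: [0.4837, -0.3284, 0.1478]
eef_rot: [-0.834, 1.668, -1.66]
force: [-0.6, -0.3, 0.5]
gripper_width: 1.0
```

>>> jog_arm(series=[[[-1,0,0,0,0],[-1,0,0,0,0]]])

```text
t: 1.3
tool_pos: [0.4832, -0.3288, 0.148]
eef_rot: [-0.834, 1.668, -1.66]
force: [-0.5, 0.0, 0.2]
gripper_width: 0.999
```

```bash
python3 - <<'E'
from h import *
c=snap('wrist','w1');t=snap('top','t1');s=bot.read_state();print(s['t'],s['tool_pos'],cv2.Rodrigues(np.array(s['eef_rot']))[0].round(3))
print(c['camera_matrix'],ray(c,(320,200),1));print(proj(c,[.482,-.332,.056],1),tool(np.array([.482,-.332,.028])-s['tool_pos']))
E
```

```text
1.4 [ 0.48314311 -0.32923348  0.14828221] [[-0.599 -0.002  0.8  ]
 [-0.8    0.003 -0.599]
 [-0.002 -1.    -0.003]]
[[309.70691629   0.         319.39590278]
 [  0.         309.70691629 198.19629465]
 [  0.           0.           1.        ]] (array([ 0.52985394, -0.26929471,  0.28252706]), array([-0.18584027, -0.2455144 , -0.95141267]))
[319.55742026 206.83380985] [0.00621329 0.24054797 0.00226902]
```

View pics/w1.png

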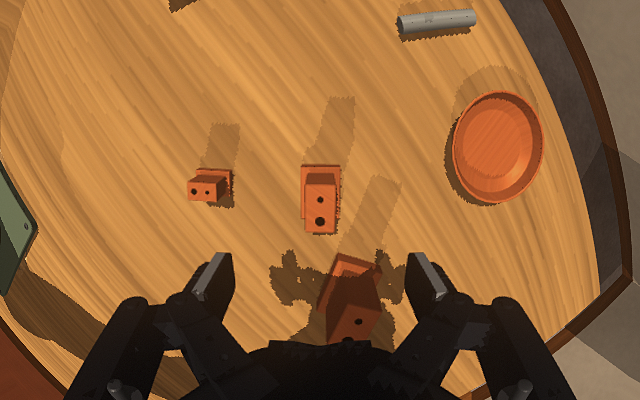

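The wrist view shows the middle anvil at (320,200), square to the jaws, with the small one at left (210,188) and the large one below it (350,300).

```bash
python3 - <<'E'
from h import *
c=load('w1')
R=cv2.Rodrigues(np.array(bot.read_state()['eef_rot']))[0];T=bot.read_state()['tool_pos']
f=lambda u,v,z:((at(c,(u,v),z,1)-T)@R*1000).round(1)
print('foot far L,R',f(301,165,.014),f(341,165,.014),'top near L,R',f(304,234,.056),f(337,234,.056),'holes',f(320,199,.056),f(320,221,.056))
i=cv2.imread('pics/w1.png')[150:250,270:370];cv2.imwrite('pics/w1c.png',cv2.resize(i,None,fx=6,fy=6,interpolation=cv2.INTER_CUBIC))
E
```

```text
foot far L,R [-21.3 134.4 -15.4] [-21.4 134.3  20. ] top near L,R [ 26.1  92.3 -11.4] [26.1 92.2 15. ] holes [-3.3 92.3  1.4] [14.9 92.3  1.4]
```

View pics/w1c.png

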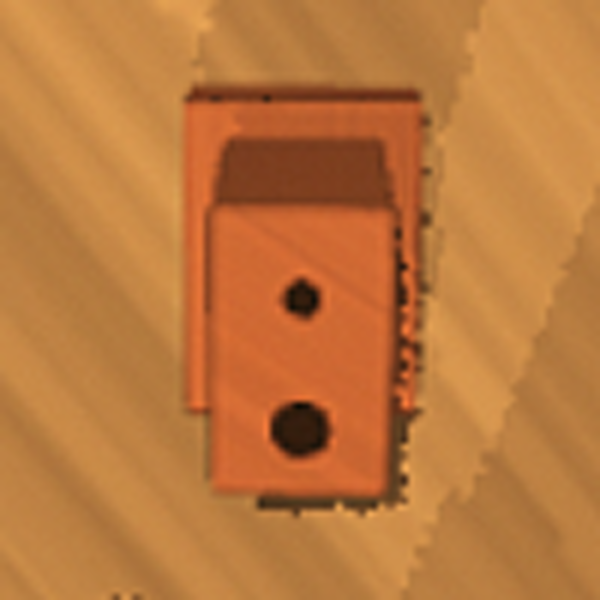

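>>> jog_arm(series=[[[-1,0.0095,0.06,0.0025,0],[-1,0.0095,0.13,0.0025,0],[-1,0.0095,0.19,0.0025,0],[-1,0.0095,0.22,0.0025,0],[-1,0.0095,0.24,0.0025,0],[-1,0.0095,0.24,0.0025,0],[-1,0.0095,0.24,0.0025,0],[0,0.0095,0.24,0.0025,0],[0.5,0.0095,0.24,0.0025,0],[1,0.0095,0.24,0.0025,0]]], force=60)

```text
t: 2.4
tool_pos: [0.4813, -0.3335, 0.0288]
eef_rot: [-0.833, 1.668, -1.662]
force: [0.4, -0.0, 0.4]
gripper_width: 0.516
```

>>> jog_arm(series=[[[1,0,0,0,0],[1,0,0,0,0],[1,0,0,0,0],[1,0,0,0,0],[1,0,0,0,0]]])

```text
t: 2.9
tool_pos: [0.4814, -0.3336, 0.0291]
eef_rot: [-0.833, 1.667, -1.662]
force: [-1.4, 0.8, 6.2]
gripper_width: 0.27
```

>>> jog_arm(series=[[[1,0,-0.06,0,0],[1,0,-0.14,0,0],[1,0,-0.22,0,0],[1,0,-0.3,0,0],[1,0,-0.36,0,0],[1,0,-0.36,0,0],[1,0,-0.36,0,0]]])

```text
t: 3.6
tool_pos: [0.4813, -0.3339, 0.2087]
eef_rot: [-0.833, 1.668, -1.662]
force: [-0.2, -0.1, -5.3]
gripper_width: 0.274
```

```bash
python3 - <<'E'
from h import *
c=snap('wrist','w2');s=bot.read_state();print(s['t'],s['tool_pos'],s['force'],s['gripper_width'],cv2.Rodrigues(np.array(s['eef_rot']))[0].round(3))
print(tool(np.array([.561,.091,.209])-s['tool_pos']))
# anvil seen in the hand
i=cv2.imread('pics/w2.png')[180:330,230:410];cv2.imwrite('pics/w2c.png',cv2.resize(i,None,fx=4,fy=4,interpolation=cv2.INTER_CUBIC))
E
```

```text
3.65 [ 0.48102443 -0.33378551  0.20794931] [-0.34959999  0.74769199 -5.49410005] 0.2730568928319471 [[-0.599 -0.002  0.8  ]
 [-0.8    0.004 -0.599]
 [-0.002 -1.    -0.004]]
[-7.75938454e-01  6.25078074e-04 -3.81154595e-01]
```

View pics/w2c.png

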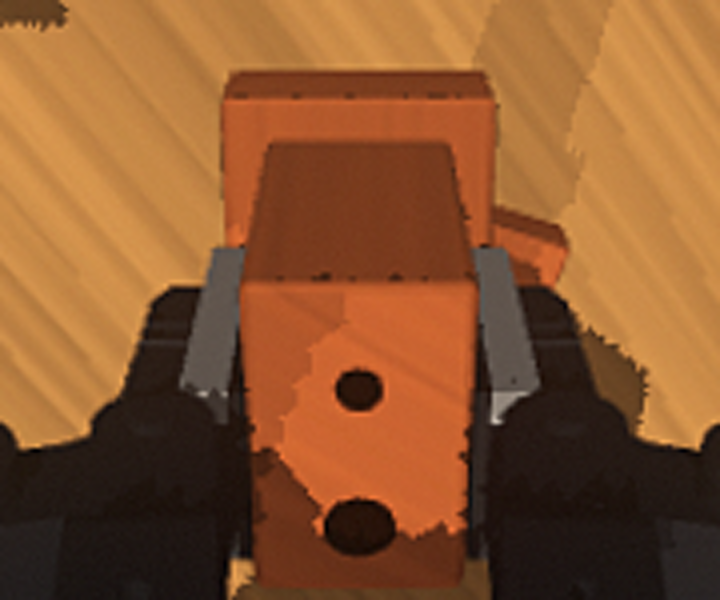

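```bash
python3 - <<'E'
from h import *
c=load('w2');R=cv2.Rodrigues(np.array(bot.read_state()['eef_rot']))[0];T=bot.read_state()['tool_pos']
f=lambda x,y,z:((at(c,(230+x/4-.4,180+y/4-.4),z,1)-T)@R*1000).round(1)
z=T[2]
print(f(358,282,z+.028),f(358,585,z+.028),f(358,100,z-.014))
E
```

```text
[-20.5 -28.    1.3] [ 18.3 -28.    1.2] [-24.8  14.    1.3]
```

>>> jog_arm(series=[[[1,-0.776,0,-0.381,-0.155],[1,-0.776,0,-0.381,-0.155],[1,-0.776,0,-0.381,-0.155],[1,-0.776,0,-0.381,-0.155],[1,-0.776,0,-0.381,-0.155],[1,-0.776,0,-0.381,-0.155],[1,-0.776,0,-0.381,-0.155],[1,-0.776,0,-0.381,-0.155],[1,-0.776,0,-0.381,-0.155],[1,-0.776,0,-0.381,-0.155]]])

```text
t: 4.65
tool_pos: [0.5604, 0.0963, 0.2075]
eef_rot: [-1.037, 1.452, -1.439]
force: [-0.8, -1.1, -4.7]
gripper_width: 0.275
```

>>> jog_arm(series=[[[1,0,0,0,0],[1,0,0,0,0],[1,0,0,0,0]]])

```text
t: 4.95
tool_pos: [0.5603, 0.0955, 0.207]
eef_rot: [-1.038, 1.453, -1.44]
force: [-0.2, -0.8, -4.6]
gripper_width: 0.275
```

```bash
python3 - <<'E'
from h import *
c=snap('wrist','w3');s=bot.read_state();print(s['t'],s['tool_pos'],s['force'],s['gripper_width'],cv2.Rodrigues(np.array(s['eef_rot']))[0].round(3))
print(proj(c,[.561,.091,.096],1))
i=cv2.imread('pics/w3.png')[0:300,120:520];cv2.imwrite('pics/w3c.png',cv2.resize(i,None,fx=2,fy=2,interpolation=cv2.INTER_CUBIC))
E
```

```text
5.0 [0.56038601 0.09546095 0.20721738] [-0.47660343 -0.06558229 -4.17721676] 0.27824413857193014 [[-0.322 -0.005  0.947]
 [-0.947  0.005 -0.322]
 [-0.003 -1.    -0.007]]
[322.28980984 200.00223675]
```

View pics/w3c.png

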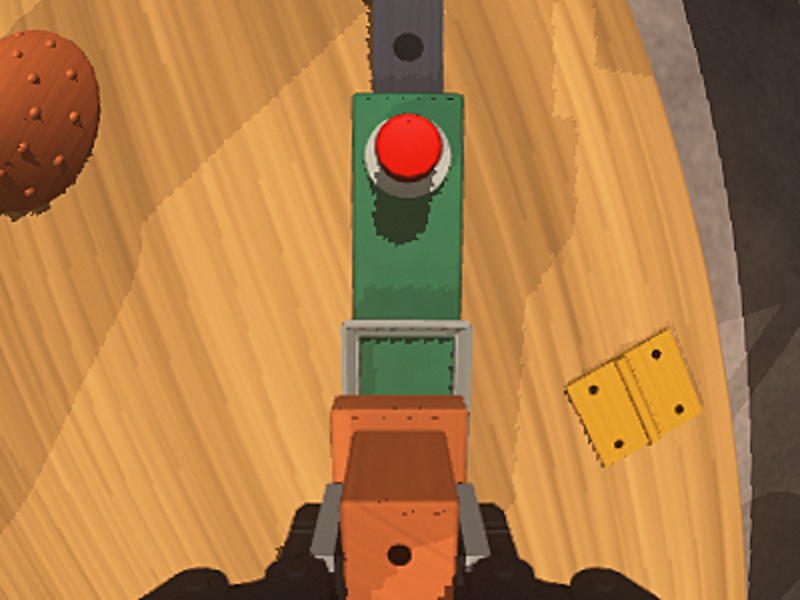

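The wrist view shows the pocket rim's far edge at crop (343..471, 322), the knob top at (409,147) and a bar hole at (408,46). All are nearly in line with the held anvil.

```bash
python3 - <<'E'
from h import *
c=load('w3');s=bot.read_state();R=cv2.Rodrigues(np.array(s['eef_rot']))[0];T=s['tool_pos']
g=lambda x,y,z:at(c,(120+x/2-.25,y/2-.25),z,1)
f=lambda x,y,z:((g(x,y,z)-T)@R*1000).round(1)
P={'rimL':f(343,322,.096),'rimR':f(471,322,.096),'rimLn':f(343,396,.096),'rimRn':f(471,409,.096),'knob':f(409,146,.136),'hole':f(408,46,.074),'carrL far':f(352,94,.084),'carrR':f(464,94,.084),'anvil foot far':f(332,409,T[2]-.014),'R':f(468,409,T[2]-.014)}
for k,v in P.items():print(k,v)
E
```

```text
rimL [-28.9 111.5 -22.4]
rimR [-28.9 111.1  29.3]
rimLn [  2.5 111.4 -23.1]
rimRn [  8.1 111.   30.5]
knob [-95.4  71.5   3.6]
hole [-146.1  133.7    4.1]
carrL far [-122.7  123.8  -18.8]
carrR [-122.8  123.5   26.8]
anvil foot far [-24.9  14.2 -16.7]
R [-25.   14.   17.8]
```

>>> jog_arm(series=[[[1,0.0074,0.04,0.006,0],[1,0.0074,0.1,0.006,0],[1,0.0074,0.14,0.006,0],[1,0.0074,0.155,0.006,0],[1,0.0074,0.155,0.006,0],[1,0.0074,0.155,0.006,0],[1,0.0074,0.155,0.006,0]]])

```text
t: 5.7
tool_pos: [0.5621, 0.0914, 0.1307]
eef_rot: [-1.036, 1.452, -1.44]
force: [1.0, -0.5, -5.1]
gripper_width: 0.273
```

```bash
python3 - <<'E'
from h import *
c=snap('wrist','w4');s=bot.read_state();print(s['t'],s['tool_pos'],s['force'],s['gripper_width'],cv2.Rodrigues(np.array(s['eef_rot']))[0].round(3))
sc=snap('scene','s4')
i=cv2.imread('pics/w4.png')[120:320,220:420];j=cv2.imread('pics/s4.png')[215:295,300:400]
im=np.hstack([cv2.resize(i,(400,400),interpolation=cv2.INTER_CUBIC),cv2.resize(j,(400,320),interpolation=cv2.INTER_CUBIC)[:, :] if 0 else cv2.copyMakeBorder(cv2.resize(j,(400,320),interpolation=cv2.INTER_CUBIC),0,80,0,0,0)])
cv2.imwrite('pics/w4c.png',im)
E
```

```text
5.75 [0.56203201 0.09137528 0.13063721] [ 0.4073631  -0.60204355 -5.42111828] 0.27224653834591134 [[-0.322 -0.004  0.947]
 [-0.947  0.006 -0.322]
 [-0.004 -1.    -0.005]]
```

View pics/w4c.png

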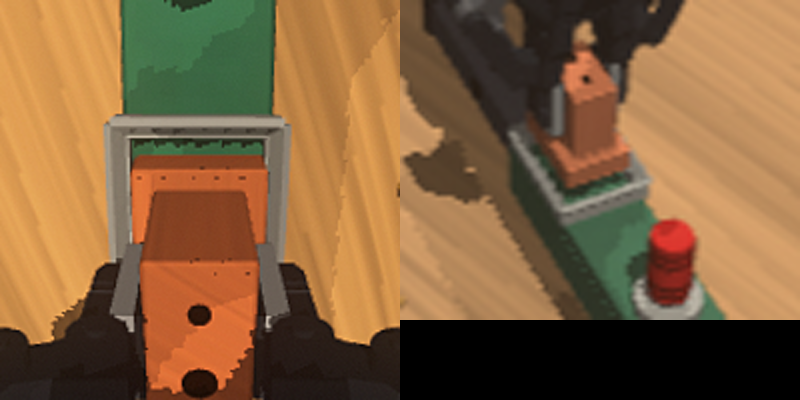

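Left-right, the foot (131..267) sits central in the rim (106..291). Next, the fit along the bar.

```bash
python3 - <<'E'
from h import *
c=load('w4');s=bot.read_state();R=cv2.Rodrigues(np.array(s['eef_rot']))[0];T=s['tool_pos']
f=lambda x,y,z:((at(c,(220+x/2-.25,120+y/2-.25),z,1)-T)@R*1000).round(1)
print(f(106,116,.096),f(291,116,.096),f(131,181,T[2]-.014),f(267,181,T[2]-.014),f(131,158,T[2]-.028))
E
```

```text
[-33.7  34.8 -25.8] [-33.8  34.5  26.6] [-21.6  14.2 -16.9] [-21.7  14.   18. ] [-23.3  28.2 -18.3]
```

```bash
python3 - <<'E'
from h import *
c=load('w4');s=bot.read_state();R=cv2.Rodrigues(np.array(s['eef_rot']))[0];T=s['tool_pos']
for v in range(174,208):
  p=c['frame'][v,300:340].mean(0).astype(int)
  print(v,p,*[((at(c,(320,v),z,1)-T)@R*1000)[0].round(1) for z in(.084,.096,T[2]-.028,T[2]-.014)])
E
```

```text
174 [ 60 101  65] -33.0 -35.8 -37.4 -40.6
175 [ 57 100  64] -32.4 -35.3 -36.8 -40.1
176 [63 99 65] -31.8 -34.7 -36.2 -39.6
177 [92 94 77] -31.2 -34.1 -35.7 -39.1
178 [133 123 108] -30.5 -33.5 -35.1 -38.6
179 [164 153 136] -29.9 -32.9 -34.6 -38.1
180 [171 160 143] -29.3 -32.4 -34.0 -37.6
181 [171 160 143] -28.7 -31.8 -33.5 -37.1
182 [169 158 141] -28.0 -31.2 -32.9 -36.6
183 [128 118 104] -27.4 -30.6 -32.3 -36.0
184 [82 74 64] -26.8 -30.0 -31.8 -35.5
185 [77 70 59] -26.2 -29.4 -31.2 -35.0
186 [79 72 60] -25.5 -28.8 -30.6 -34.5
187 [105  96  83] -24.9 -28.3 -30.1 -34.0
188 [154 142 126] -24.3 -27.7 -29.5 -33.5
189 [54 61 44] -23.6 -27.1 -28.9 -32.9
190 [39 46 29] -23.0 -26.5 -28.4 -32.4
191 [46 62 40] -22.4 -25.9 -27.8 -31.9
192 [55 83 53] -21.7 -25.3 -27.2 -31.4
193 [60 97 62] -21.1 -24.7 -26.7 -30.9
194 [ 63 104  67] -20.5 -24.1 -26.1 -30.3
195 [ 61 103  66] -19.8 -23.5 -25.5 -29.8
196 [ 54 106  69] -19.2 -22.9 -24.9 -29.3
197 [104  85  51] -18.5 -22.3 -24.4 -28.8
198 [136  60  30] -17.9 -21.7 -23.8 -28.2
199 [132  64  33] -17.3 -21.1 -23.2 -27.7
200 [132  65  34] -16.6 -20.5 -22.6 -27.2
201 [133  66  34] -16.0 -19.9 -22.0 -26.6
202 [133  66  34] -15.3 -19.3 -21.5 -26.1
203 [131  65  34] -14.7 -18.7 -20.9 -25.6
204 [156  76  39] -14.0 -18.1 -20.3 -25.0
205 [209 105  52] -13.4 -17.5 -19.7 -24.5
206 [199 100  50] -12.7 -16.9 -19.1 -24.0
207 [197  98  49] -12.1 -16.3 -18.5 -23.4
```

>>> jog_arm(series=[[[1,0.0018,0,0,0],[1,0.0018,0.01,0,0],[1,0.0018,0.016,0,0],[1,0.0018,0.02,0,0],[1,0.0018,0.02,0,0]]])

```text
t: 6.3
tool_pos: [0.5615, 0.0906, 0.1201]
eef_rot: [-1.037, 1.453, -1.44]
force: [0.2, -0.9, -5.1]
gripper_width: 0.274
```

>>> jog_arm(series=[[[1,0,0.005,0,0],[1,0,0.01,0,0],[1,0,0.014,0,0],[1,0,0.014,0,0]]])

```text
t: 6.7
tool_pos: [0.5614, 0.0907, 0.1132]
eef_rot: [-1.037, 1.453, -1.44]
force: [-1.0, 1.6, -0.8]
gripper_width: 0.276
```

>>> jog_arm(series=[[[1,0,0.003,0,0],[1,0,0.003,0,0],[-0.2,0,0.003,0,0],[-0.2,0,0.003,0,0],[-0.2,0,0.003,0,0],[-0.2,0,0.003,0,0]]])

```text
t: 7.3
tool_pos: [0.5615, 0.0907, 0.1116]
eef_rot: [-1.036, 1.453, -1.44]
force: [-0.2, 0.7, 0.1]
gripper_width: 0.602
```

>>> jog_arm(series=[[[-0.2,0,-0.03,0,0],[-0.2,0,-0.1,0,0],[-0.2,0,-0.18,0,0],[-0.2,0,-0.2,0,0],[-0.2,0,-0.2,0,0],[-0.2,-0.1,-0.2,0,0],[-0.2,-0.195,-0.2,0,0],[-0.2,-0.195,-0.2,0,0],[-0.2,-0.195,-0.2,0,0],[-0.2,-0.195,-0.2,0,0]]])

```text
t: 8.3
tool_pos: [0.5931, 0.1814, 0.2111]
eef_rot: [-1.038, 1.454, -1.441]
force: [0.1, -0.6, 0.0]
gripper_width: 0.601
```

```bash
python3 - <<'E'
from h import *
c=snap('wrist','w5');s=bot.read_state();print(s['t'],s['tool_pos'],s['force'],s['gripper_width'],cv2.Rodrigues(np.array(s['eef_rot']))[0].round(3))
sc=snap('scene','s5')
i=cv2.imread('pics/w5.png')[0:300,160:480];j=cv2.imread('pics/s5.png')[215:315,300:400]
im=np.hstack([cv2.resize(i,(420,394),interpolation=cv2.INTER_CUBIC),cv2.resize(j,(394,394),interpolation=cv2.INTER_CUBIC)[:,:370]])
cv2.imwrite('pics/w5c.png',im)
E
```

```text
8.35 [0.59318499 0.18125506 0.21142717] [ 0.53348445 -0.04918074  0.38938301] 0.5983911318858783 [[-0.323 -0.005  0.946]
 [-0.946  0.005 -0.323]
 [-0.003 -1.    -0.007]]
```

View pics/w5c.png

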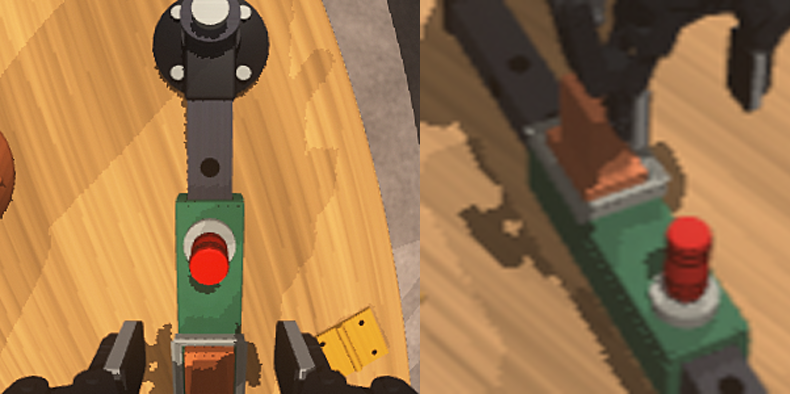

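The anvil sits inside the rim in both views. The knob top is at wrist crop (209,265).

```bash
python3 - <<'E'
from h import *
c=load('w5');s=bot.read_state();R=cv2.Rodrigues(np.array(s['eef_rot']))[0];T=s['tool_pos']
f=lambda x,y,z:((at(c,(160+x/1.3125-.2,y/1.3125-.2),z,1)-T)@R*1000).round(1)
h=cv2.cvtColor(c['frame'],cv2.COLOR_RGB2HSV);m=((h[...,0]<6)|(h[...,0]>174))&(h[...,1]>215)&(h[...,2]>200)
v,u=np.nonzero(m[130:260,280:360]);u+=280;v+=130;print(u.min(),u.max(),v.min(),v.max())
print('knob',f(209,265,.136),'L,R',f(190,265,.136),f(228,265,.136),'hole',f(209,167,.074))
# anvil foot / floor check via pocket expected: knob-pocket
print(T)
E
```

```text
305 333 189 216
knob [-6.  75.7 -0. ] L,R [ -6.   75.8 -10.3] [-6.1 75.6 10.3] hole [-5.390e+01  1.379e+02 -1.000e-01]
[0.59325263 0.18132222 0.21169354]
```

>>> jog_arm(series=[[[-0.2,-0.01,0.03,0,0],[-0.2,-0.01,0.1,0,0],[-0.2,-0.01,0.16,0,0],[-0.2,-0.01,0.195,0,0],[-0.2,-0.01,0.207,0,0],[-0.2,-0.01,0.207,0,0],[-0.2,-0.01,0.207,0,0]]])

```text
t: 9.1
tool_pos: [0.5947, 0.1866, 0.109]
eef_rot: [-1.035, 1.453, -1.442]
force: [-0.1, 1.2, -1.2]
gripper_width: 0.596
```

>>> jog_arm(series=[[[0,0,0,0,0],[0.3,0,0,0,0],[1,0,0,0,0],[1,0,0,0,0],[1,0,0,0,0],[1,0,0,0,0],[1,0,0,0,0]]], force=60)

```text
t: 9.8
tool_pos: [0.5943, 0.1872, 0.1099]
eef_rot: [-1.035, 1.454, -1.44]
force: [-8.0, 1.4, 13.0]
gripper_width: 0.245
```

>>> jog_arm(series=[[[1,0,-0.008,0,0],[1,0,-0.016,0,0],[1,0,-0.022,0,0],[1,0,-0.028,0,0],[1,0,-0.028,0,0],[1,0,-0.028,0,0]]])

```text
t: 10.4
tool_pos: [0.5941, 0.1871, 0.1237]
eef_rot: [-1.036, 1.454, -1.44]
force: [-3.6, 1.8, -6.9]
gripper_width: 0.24
```

```bash
python3 - <<'E'
from h import *
s=bot.read_state();print(s['t'],s['tool_pos'],s['force'],s['gripper_width'])
c=snap('scene','s6');i=c['frame'][215:315,300:400]
cv2.imwrite('pics/s6c.png',cv2.resize(i[:,:,::-1],(500,500),interpolation=cv2.INTER_CUBIC))
E
```

```text
10.4 [0.59411656 0.1871447  0.12369015] [-3.55343872  1.78167534 -6.88857194] 0.24026303196621254
```

View pics/s6c.png

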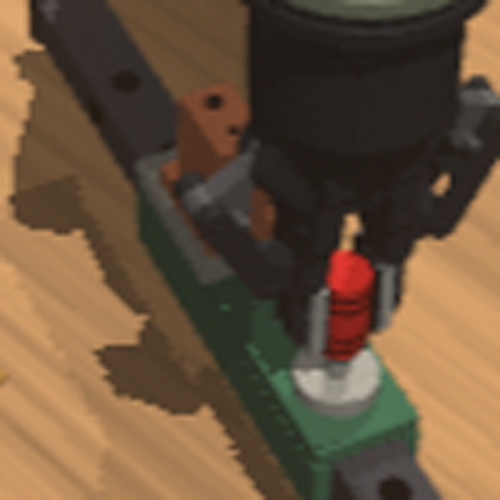

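>>> jog_arm(series=[[[1,0.008,0,0,0],[1,0.022,0,0,0],[1,0.038,0,0,0],[1,0.056,0,0,0],[1,0.072,0,0,0],[1,0.085,0,0,0],[1,0.094,0,0,0],[1,0.1,0,0,0],[1,0.1,0,0,0],[1,0.1,0,0,0]]])

```text
t: 11.45
tool_pos: [0.5776, 0.139, 0.1233]
eef_rot: [-1.037, 1.454, -1.441]
force: [-5.4, -0.9, -7.3]
gripper_width: 0.24
```

>>> jog_arm(series=[[[1,-0.001,0.008,0,0],[1,-0.001,0.014,0,0],[1,-0.001,0.02,0,0],[1,-0.001,0.026,0,0],[1,-0.001,0.029,0,0],[1,-0.001,0.029,0,0],[1,-0.001,0.029,0,0]]])

```text
t: 12.15
tool_pos: [0.5781, 0.1402, 0.1098]
eef_rot: [-1.035, 1.454, -1.441]
force: [-7.9, 0.7, 13.6]
gripper_width: 0.238
```

```bash
python3 - <<'E'
from h import *
s=bot.read_state();print(s['t'],s['tool_pos'],s['force'],s['gripper_width'])
c=snap('scene','s7');i=c['frame'][190:340,270:430]
cv2.imwrite('pics/s7c.png',cv2.resize(i[:,:,::-1],(640,600),interpolation=cv2.INTER_CUBIC))
E
```

```text
12.15 [0.57809217 0.14018995 0.10984493] [-7.907125    0.73588227 13.63035541] 0.23835731781683264
```

View pics/s7c.png

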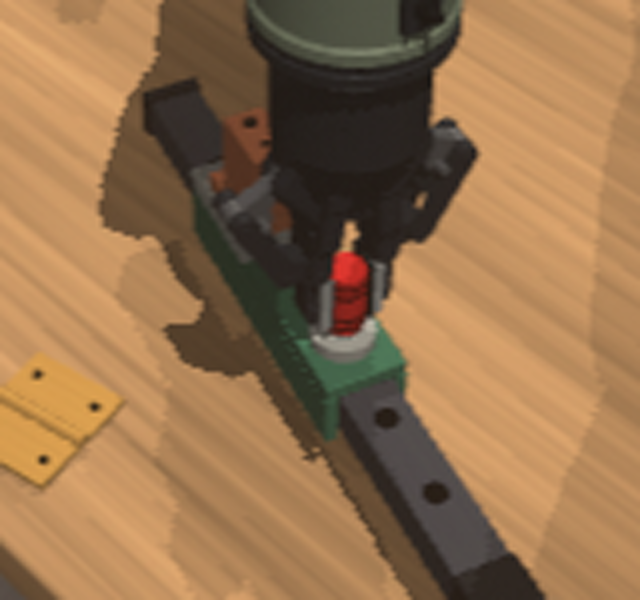

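```bash
python3 - <<'E'
from h import *
c=snap('top','t8')
a=cv2.resize(c['frame'][130:220,180:360,::-1],(700,350),interpolation=cv2.INTER_CUBIC)
s=load('s7')['frame'][215:265,300:360,::-1]
b=cv2.copyMakeBorder(cv2.resize(s,(300,250),interpolation=cv2.INTER_CUBIC),0,0,0,400,0)
cv2.imwrite('pics/f.png',np.vstack([a,b]));s=bot.read_state();print(s['t'],s['tool_pos'],s['force'])
E
```

```text
12.25 [0.57808361 0.14014662 0.10983169] [-8.03077542  0.5921787  13.56541443]
```

View pics/f.png

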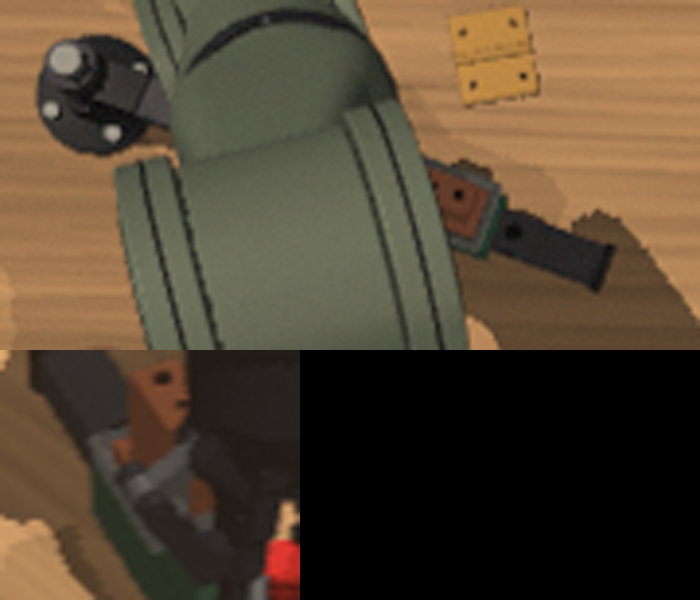

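The anvil is seated square within the rim, and one hole is left showing beyond the carriage where there were two before. The knob is still gripped.

```bash
python3 -c "
from rig import bot
print(bot.finish_job())"
```

```text
the job is handed in; nothing more can be done
None
```

The middle-sized anvil is seated in the pocket, and the carriage is locked one hole further out. I handed the job in at about 12.3 s with the red knob still in the gripper.

**Last checks:**
- **Slide:** the knob moved 49.7 mm outward along the bar. Two holes now show between carriage and post, where one did before, and one shows beyond the carriage, where two did before.
- **Pin home:** the tool is back at its pre-pull height, z 0.1098 m against 0.1099 m. The upward push on the tool is also about the same, 13.6 N against 13.0 N. There is no direct plunger reading, so this rests on height and force.
- **Anvil:** the top and scene views show it square inside the rim, though the arm hides part of it.
- **Bystanders:** I didn't touch any of them, but I made no separate final check of the lantern top, riveting set or soap dish. The brass hinge is visible and undisturbed.

**Disagreements:** my estimates of the pocket and knob positions differed by about 2 mm, which stayed within the fit. At the end there is also an unexplained sideways force of about 8 N on the knob.

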